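Hold a loose mounting plate upright with a square

TASK

The clamp of the little aluminium stand is slack, so its hinged mounting plate leans towards the robot; bring it upright with the square. Take the square by its stock, set the stock flat on the stand's base with the blade towards the plate and square on to it, and push it in until blade and stock are both fully home in the corner and the plate stands truly upright. Finish while holding: keep gripping the square and pressing it both down on the base and in against the plate, ready for someone to tighten the clamp, and leave the other things on the bench where they are.

Things in the scene. Friction and masses are not known exactly. Their poses are not given: they have to be found in the camera images.
- square_grip (a point): middle of the stock of the L-shaped metal square, half-way up (15 mm above its underside). Stock: plain aluminium bar 140 mm long (x), 16 mm thick (y), 30 mm high (z), free to be gripped across its thickness. Axes: x along the stock towards the blade, z up along the blade
- square_heel (a point): the square's outer corner (heel): the point where the blade's outer edge meets the underside of the stock, 70 mm along x from the stock's centre and 15 mm below it; axes as the square's
- square: the whole square, 0.25 kg, standing on its stock; origin at the middle of the stock's underside, axes as the stock's. At the stock's +x end a steel blade 5 mm thick (y) and 20 mm wide (from 50 to 70 mm along x) rises to 100 mm above the underside; its outer edge, 70 mm out, faces +x
- corner (a point): middle of the corner where the plate's front meets the top of the stand's base, on the hinge line, 12 mm above the bench. Axes: x level, away from the robot, square to the plate when upright; y along the hinge; z up. The stand is fixed to the bench
- bed: the stand's base: flat aluminium slab 270 mm (x) by 180 mm (y), 12 mm thick, reaching 205 mm in front of the corner (-x), where it is clear, and 65 mm behind; origin under its centre at bench height, 70 mm in front of the corner; axes as the corner's
- plate_mid (a point): middle of the plate's front face, 60 mm above the hinge. The plate is aluminium, 120 mm wide (y), 120 mm high and 8 mm thick behind its front face, with a round black gauge on its back
- plate (a joint): lean of the plate in rad: 0 upright, positive leaning towards the robot over the base (starts at 0.11 to 0.22), negative leaning back; range -0.2 to 0.3. Hinged along the foot of its front face; stiff (0.14 N m of friction) with a spring (1.6 N m/rad about 0.16) that tips it back towards the robot if let go; no stop at upright
- jar: bystander: squat white jar with black lid, 48 mm across, 50 mm high; origin under its centre
- beaker: bystander: open glass beaker, 64 mm across, 75 mm high; origin under its centre
- driver: bystander: screwdriver 170 mm long lying along its x; origin at its middle on the bench
- washbottle: bystander: white bottle 66 mm across, 150 mm high; origin under its centre
Mind the look-alikes: they are no part of the job. There is more than one size of the square; the job needs the smallest.

How it is judged:
On the way:
1. the square is lifted off the bench (height (world z) of square_heel above 0.015 m and contact force between square and the fingers above 1 N), for 0.1 s.
At the end, for the whole second after the job is handed in: Held in the fingers and at rest: heel within 4 mm of the corner along the base and 3 mm in height, square within 1.5 degrees of upright and 6 degrees square on to the plate, plate within 1.5 degrees of upright, over 0.7 N pressed on the plate and over 1.5 N on the base (x of square_heel in the frame of corner between -0.004 and 0.004 m and z of square_heel in the frame of corner between -0.003 and 0.003 m and angle between square's own z axis and vertical below 0.026 rad and angle between the x axis of square and the x axis of corner, either way round below 0.1 rad and value of joint plate between -0.026 and 0.026 rad and contact force between square and plate above 0.7 N and contact force between square and bed above 1.5 N and contact force between square and the fingers above 2 N and linear speed of square below 0.01 m/s); the arm keeps its last pose, push and grip.
It fails at once if a bystander is shifted by more than 30 mm or knocked over (distance of any of jar, beaker, driver, washbottle from where it was at the start of the episode above 0.03 m or angle between any of jar, beaker, washbottle's own z axis and vertical above 0.5 rad).
It also fails if it takes over 51 s, if anything falls off the work surface, if the arm or the gripper's body presses on something with over 40 N, if the wrist force passes 120 N, or if a joint passes its speed limit or range.

ROBOT

A 6-joint arm with a two-finger parallel gripper is mounted at the origin on the work surface. World frame = base frame: x ahead of the robot, y to its left, z up, the work surface at z = 0. Lengths are in m, angles in rad, forces in N, time in s.
With the tool pointing down it reaches from about 0.15 to 0.775 m from the base axis. Payload 6.1 kg.
Tool frame: the origin (TCP) lies at the very end of the fingers, on their centre line; the grasp point (between the pads) lies 19 mm behind it (grip_point_offset is the distance from the TCP to the grasp point, in m); z points along the fingers, x is the direction in which the jaws open and shut, and the axes are right-handed (so a half turn about z gives the same grasp; the last joint's range is limited). The gripper opens to 85 mm and grips with 20 to 120 N. Pads are 22 mm wide; open, the fingers measure 114 mm over their backs; the gripper's body (76 mm by 85 mm) begins 54 mm behind the grasp point. The pads swing forward as they close: fully open they stand 13 mm farther back than shut.
Start: joints at [-1.168, 0.126, -0.04, 1.405, 0, 1.571], TCP at [0.206, -0.483, 0.231] pointing down, gripper open.
Joint ranges: [-2.72, 2.72], [-0.95, 1.95], [-1.27, 1.35], [-1.78, 2.02], [-1.46, 1.47], [-3.14, 3.14]. Speed limits (rad/s): [2.39, 2.39, 3.01, 3.14, 3.14, 3.14].

INTERFACE

Orientations are given as a rotation vector (axis times angle).
In Python, from workcell import read_state, grab_frame, camera_params, finish_job, find_in, tip_of, grip_point_offset gives the robot as it stands.
- The arm moves only by the shell command python3 -m inch 'ROWS' [FORCE]. ROWS is JSON, a list that holds one entry, the list of rows, each a list of 7 numbers: the finger opening in cm, from 0 to 8.54, then the shift along the tool's x, y, z in cm, then the turn, a rotation vector about the tool's x, y, z in rad. In form: [[[gripper, x, y, z, ax, ay, az], ...]]. A call has 1 to 12 rows; each row shifts and turns the commanded pose from where the row before left it, along the tool's axes as they then stand; what a row does not reach is not made up. A row lasts 1/12 s, in which the tool goes at most 41.7 mm and 7.16 degrees, less where a joint would pass 70% of its speed; a pose out of reach is approached as far as the arm can. A call with a gripper value outside its range is refused whole. The fingers move at their own pace and stop on an object; FORCE is the grip in N (left out, the last holds). Time passes only in rows, so rows that do not move let the fingers close. It gives the time, the measured TCP pose, the force and the opening at its end, in the units of the state.
- read_state(): the state, without advancing time (a new reading comes with each control period).
- grab_frame(name): name is "side" or "top"; returns the picture (480x640x3 uint8, red, green, blue); there is no depth.
- camera_params(name): a dict with "mtx" (3x3 intrinsics, pixels), "k1" (the pictures are not rectified: a ray, as slopes to the right and down, at radius r is drawn at 1 + k1 r^2 times it, then the intrinsics apply), "R" (3x3) and "t" (3): a world point X has camera coordinates R X + t. Camera axes: x right, y down, z forward; pixel columns grow to the right and rows downward; lengths in m; the calibration is good to about 2 mm. A picture is of the moment at which its call begins. camera_params takes no time and is no camera call.
- finish_job(): hands the job in, once; it reports no verdict.
Trained networks look in the newest picture that a camera, given by its name, has taken for a name from the list of things; names that differ only in an ending like _2 or _b are one class to them, and where a whole thing is asked for, a point or a joint stands for the part that bears it (a point fixed in the world has none). Each returns a list of dicts, best first, with "confidence" (0 to 1); they miss things now and then, are a little off and sometimes report something else, mostly with a low value. They report only what shows in the picture. A call takes as long as a camera call. They do not tell look-alikes from the thing itself.
- find_in(camera, target): "position" ([row, column] in pixels, amid what is visible of it).
- tip_of(camera, target): "position" ([row, column] in pixels: a listed point, or the origin of a listed thing).
The state is a dict: "time_s": time; "q": joint angles; "qd": joint speeds; "effort": joint torques, N m; "position": TCP position; "tool_rot": TCP orientation; "force": force on the tool from outside, world axes, zero at the start; "ft_torque": the same for the moment, N m; "gripper_width": opening from 0.0 (shut) to 1.0 (fully open).
Only numpy, scipy, OpenCV 4.12 (cv2) and the standard library are available. Lean on these libraries where they do the work, as an engineer would, in place of code of your own. Each camera call takes 0.05 s, during which the arm holds its last target. There are 200 camera calls.

## Working session

There is one attempt and no reset: what is moved stays moved. The work goes in short steps, Python scripts to look and compute and a shell command to move; the robot and the scene stay as the last step left them, time stands still between calls to the robot, and variables do not carry over. Pictures are saved under pics/ and viewed, about 8 in all and at most 12, crops included, and the job is handed in when it is done.

```bash
mkdir -p pics
cat > h.py <<'E'
import numpy as np, cv2, json
from workcell import *
from scipy.spatial.transform import Rotation as Ro
def ray(cam,rc):
    p=camera_params(cam);K=np.array(p["mtx"]);k=p["k1"]
    d=np.linalg.inv(K)@[rc[1],rc[0],1];s=d[:2].copy();u=s.copy()
    for _ in range(30): u=s/(1+k*(u@u))
    R=np.array(p["R"]);t=np.array(p["t"])
    return -R.T@t, R.T@np.array([u[0],u[1],1])
def atz(cam,rc,z):
    o,d=ray(cam,rc);return o+d*(z-o[2])/d[2]
def proj(cam,X):
    p=camera_params(cam);c=np.array(p["R"])@X+np.array(p["t"]);u=c[:2]/c[2]
    u=u*(1+p["k1"]*(u@u));q=np.array(p["mtx"])@[u[0],u[1],1];return q[[1,0]]
def tri(a,ra,b,rb):
    o1,d1=ray(a,ra);o2,d2=ray(b,rb)
    s=np.linalg.lstsq(np.c_[d1,-d2],o2-o1,rcond=None)[0]
    p,q=o1+d1*s[0],o2+d2*s[1];return (p+q)/2,np.linalg.norm(p-q)
def save(cam,name):
    im=grab_frame(cam);cv2.imwrite(f"pics/{name}.png",im[:,:,::-1]);return im
E
python3 - <<'E'
from h import *
np.set_printoptions(precision=3,suppress=True)
s=read_state();print(s["position"],s["tool_rot"],s["force"],s["gripper_width"])
for c in("top","side"):
    save(c,c+"0");print(c,ray(c,(240,320)))
    for n in("square_grip","square_heel","corner","plate_mid"):
        for d in tip_of(c,n)[:5]: print(n,np.round(d["position"]),round(d["confidence"],2))
E
```

```text
[ 0.206 -0.483  0.231] [-2.62   1.732  0.002] [ 0.509 -0.434 -0.156] 1.0008225937195712
top (array([ 0.508, -0.032,  1.345]), array([ 0.051,  0.01 , -0.999]))
square_grip [214. 499.] 0.82
square_grip [310. 491.] 0.74
square_heel [291. 452.] 0.86
square_heel [254. 494.] 0.84
square_heel [206. 443.] 0.76
corner [218. 276.] 0.75
corner [258. 359.] 0.68
plate_mid [221. 276.] 0.59
side (array([0.03 , 0.713, 1.064]), array([ 0.398, -0.543, -0.74 ]))
square_grip [184. 472.] 0.92
square_grip [143. 401.] 0.87
square_grip [187. 377.] 0.59
square_heel [167. 425.] 0.94
square_heel [203. 440.] 0.56
square_heel [255. 264.] 0.23
corner [273. 267.] 0.59
plate_mid [256. 268.] 0.6
```

View pics/top0.png

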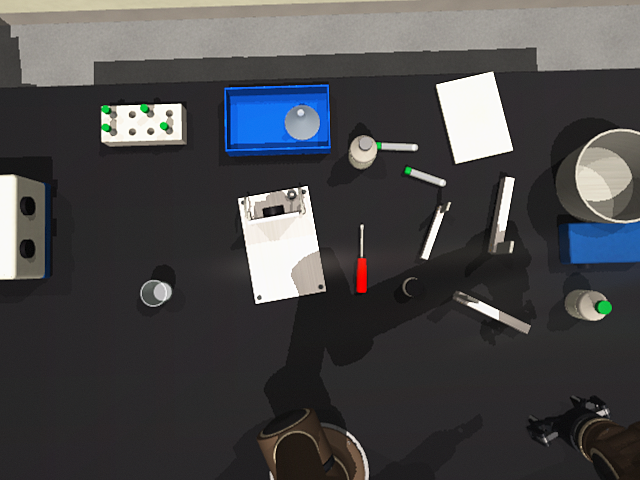

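View pics/side0.png

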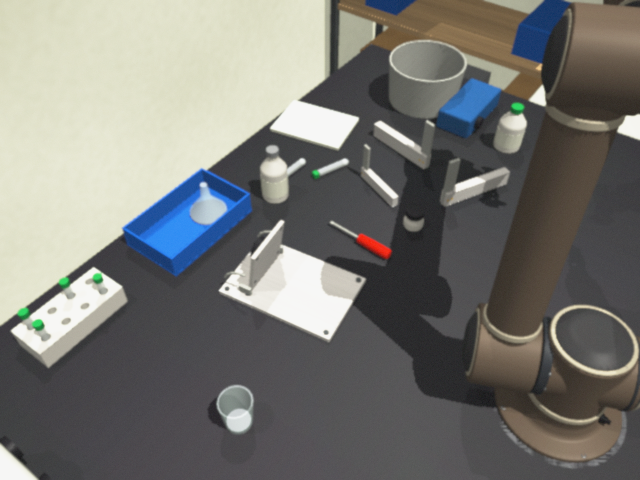

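The pictures show three squares. In the top view A is near row 230, col 434, B near 215, 502 and C near 312, 492. The stand is near 250, 283. I'll take zoomed crops and measure the lengths.

Run:
```python
from h import *
t=cv2.imread("pics/top0.png");s=cv2.imread("pics/side0.png")
a=cv2.resize(t[190:275,400:485],(400,400),interpolation=cv2.INTER_CUBIC)
b=cv2.resize(t[180:310,225:355],(400,400),interpolation=cv2.INTER_CUBIC)
cv2.imwrite("pics/z.png",np.hstack([a,b]))
for n,p,q in(("A",(258,425),(206,444)),("B",(178,509),(252,500)),("C",(292,457),(330,528))):
    P,Q=atz("top",p,.03),atz("top",q,.03);print(n,P.round(3),Q.round(3),np.linalg.norm(P-Q).round(3))
g=cv2.cvtColor(t,cv2.COLOR_BGR2GRAY)
for n,(r0,r1,c0,c1) in {"A":(195,265,418,455),"B":(172,256,485,518),"C":(285,337,450,534)}.items():
    m=(g[r0:r1,c0:c1]>110).astype(np.uint8)
    k,l,st,_=cv2.connectedComponentsWithStats(m);i=1+st[1:,4].argmax()
    y,x=np.where(l==i);print(n,st[i],cv2.minAreaRect(np.c_[x+c0,y+r0].astype(np.float32)))
```

```text
A [ 0.524 -0.277  0.03 ] [ 0.652 -0.33   0.03 ] 0.138
B [ 0.718 -0.494  0.03 ] [ 0.534 -0.463  0.03 ] 0.187
C [ 0.438 -0.353  0.03 ] [ 0.341 -0.522  0.03 ] 0.195
A [  3  11  23  54 375] ((433.0231018066406, 232.6846160888672), (7.266571521759033, 54.97078323364258), 19.440034866333008)
B [  8   5  22  75 662] ((503.1409912109375, 214.20135498046875), (9.731978416442871, 76.00210571289062), 10.007980346679688)
C [  7  10  74  39 653] ((493.4335021972656, 312.5397644042969), (78.29090881347656, 9.802486419677734), 25.463346481323242)
```

View pics/z.png

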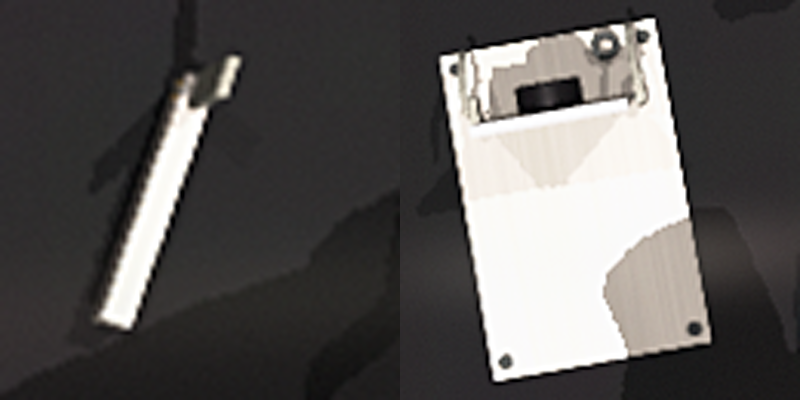

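```bash
cat > m.py <<'E'
from h import *
np.set_printoptions(precision=4,suppress=True)
from scipy.optimize import least_squares
t=cv2.imread("pics/top0.png");g=cv2.cvtColor(t,cv2.COLOR_BGR2GRAY)
# bed
m=(g>95).astype(np.uint8);m[:, :236]=0;m[:,330:]=0;m[:183]=0;m[306:]=0
cs=max(cv2.findContours(m,cv2.RETR_EXTERNAL,cv2.CHAIN_APPROX_NONE)[0],key=cv2.contourArea)
hull=cv2.convexHull(cs);ap=cv2.approxPolyN(hull,4)[0] if hasattr(cv2,'approxPolyN') else cv2.boxPoints(cv2.minAreaRect(hull))
man=[(182+55/3.077,225+40/3.077),(182+16/3.077,225+255/3.077),(180+343/3.077,225+310/3.077),(180+382/3.077,225+94/3.077)]
man[0]=(180+55/3.077,225+40/3.077);man[1]=(180+18/3.077,225+255/3.077)
print("hull",ap[:,::-1])
C=np.array([atz("top",np.array(p)-.5,.012)[:2] for p in man])
L=np.array([[.065,.09],[.065,-.09],[-.205,-.09],[-.205,.09]])
f=lambda v:((np.c_[np.cos(v[2])*L[:,0]-np.sin(v[2])*L[:,1],np.sin(v[2])*L[:,0]+np.cos(v[2])*L[:,1]]+v[:2])-C).ravel()
r=least_squares(f,[.6,.05,0]);print("corner",r.x,"res",r.fun.reshape(-1,2))
# square: per-row centre of bright stock top
P=[]
for row in range(214,256):
    x=np.arange(415,455);w=(g[row,415:455].astype(float)>120);P.append(atz("top",(row,x[w].mean()),.03)[:2])
P=np.array(P);d=cv2.fitLine(P.astype(np.float32),cv2.DIST_HUBER,0,.001,.001).ravel()
u=d[:2]*np.sign(d[0]);near=atz("top",(190+325/4.706-.5,400+112/4.706-.5),.03)[:2]
c=d[2:];near=c+u*((near-c)@u);grip=near+.07*u
print("yaw",np.arctan2(u[1],u[0]),"near",near,"grip",grip,"heel",near+.14*u)
for nm,h in(("sqgrip",.03),):print(nm,proj("side",np.r_[grip,h]),proj("side",np.r_[near,h]),proj("side",np.r_[near+.14*u,.0]),proj("side",np.r_[near+.13*u,.1]))
print("corner side",proj("side",np.r_[r.x[:2],.012]))
E
python3 m.py
```

```text
hull [[291 326]
 [304 255]
 [198 237]
 [185 307]]
corner [0.6387 0.0902 0.145 ] res [[-0.001  -0.0001]
 [-0.0008  0.0002]
 [ 0.0003 -0.0006]
 [ 0.0014  0.0005]]
yaw -0.37707546 near [ 0.5225 -0.2742] grip [ 0.5876 -0.3   ] heel [ 0.6527 -0.3258]
sqgrip [180.1478 378.8142] [196.2792 395.4534] [173.5182 362.4304] [145.7209 366.8111]
corner side [271.3328 265.1872]
```

```bash
cat >> h.py <<'E'
def go(xyz,jaw):
    """tool shift (cm) then turn needed to reach TCP xyz, pointing down, jaw axis yaw=jaw (mod pi)"""
    s=read_state();R=Ro.from_rotvec(s["tool_rot"]);best=None
    for j in(jaw,jaw+np.pi):
        x=np.array([np.cos(j),np.sin(j),0]);z=np.array([0,0,-1.]);T=Ro.from_matrix(np.c_[x,np.cross(z,x),z])
        w=(R.inv()*T).as_rotvec()
        if best is None or np.linalg.norm(w)<np.linalg.norm(best):best=w
    print("t",round(s["time_s"],2),"pos",np.round(s["position"],4),"shift cm",np.round(R.inv().apply(np.array(xyz)-s["position"])*100,2),"turn",best.round(4),"F",np.round(s["force"],2),"M",np.round(s["ft_torque"],2),"w",round(s["gripper_width"],3),"q6",round(s["q"][5],2))
E
python3 -c "
from h import *
go([.5876-.002,-.2992,.10],-.377+np.pi/2)"
```

```text
t 0.5 pos [ 0.2058 -0.483   0.2313] shift cm [ -2.02 -42.14  13.13] turn [0.000e+00 1.000e-04 7.798e-01] F [ 0.03  0.21 -1.7 ] M [ 0.03 -0.03  0.02] w 1.0 q6 1.57
```

```bash
python3 -m inch '[[[7,-0.17,-3.51,0,0,0,0],[7,-0.17,-3.51,0,0,0,0],[7,-0.17,-3.51,0,0,0,0],[7,-0.17,-3.51,0,0,0,0],[7,-0.17,-3.51,0,0,0,0],[7,-0.17,-3.51,0,0,0,0],[7,-0.17,-3.51,0,0,0,0],[7,-0.17,-3.51,0,0,0,0],[7,-0.17,-3.51,0,0,0,0],[7,-0.17,-3.51,0,0,0,0],[7,-0.17,-3.51,0,0,0,0],[7,-0.17,-3.51,0,0,0,0]]]' 80
python3 -m inch '[[[6,0,0,1.3,0,0,0.098],[6,0,0,1.3,0,0,0.098],[6,0,0,1.3,0,0,0.098],[6,0,0,1.3,0,0,0.098],[6,0,0,1.3,0,0,0.098],[6,0,0,1.3,0,0,0.098],[6,0,0,1.3,0,0,0.098],[6,0,0,1.3,0,0,0.098],[6,0,0,0,0,0,0],[6,0,0,0,0,0,0]]]'
python3 - <<'E'
from h import *
go([.5876-.002,-.2992,.005],-.377+np.pi/2)
a=save("top","t1");b=save("side","s1")
cv2.imwrite("pics/z1.png",np.hstack([cv2.resize(a[170:290,380:500],(400,400),interpolation=2),cv2.resize(b[90:240,310:460],(400,400),interpolation=2)])[:,:,::-1])
E
```

```text
time_s: 1.5
position: [0.5868, -0.298, 0.2313]
tool_rot: [2.621, -1.732, 0.0]
force: [-0.4, -0.9, -0.5]
gripper_width: 0.82
time_s: 2.33
position: [0.5848, -0.2989, 0.1267]
tool_rot: [1.763, -2.599, -0.002]
force: [-0.2, -0.5, -0.4]
gripper_width: 0.703
t 2.33 pos [ 0.5848 -0.2989  0.1267] shift cm [ 1.000e-02 -1.100e-01  1.217e+01] turn [ 0.0018  0.0002 -0.0015] F [-0.18 -0.48 -0.45] M [0.02 0.   0.03] w 0.703 q6 3.05
```

View pics/z1.png

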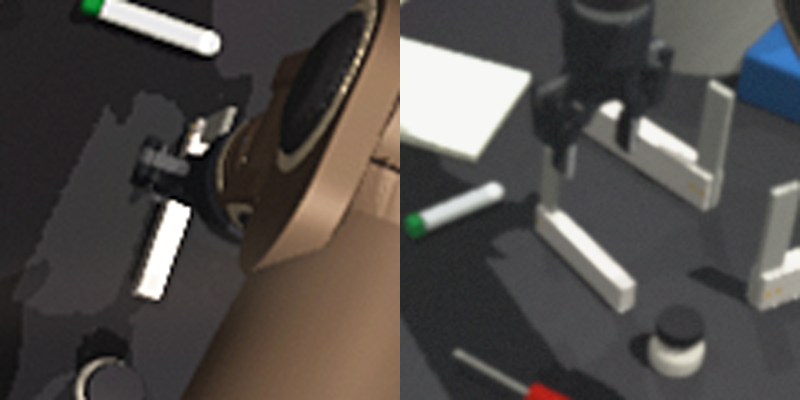

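The fingers straddle the stock of A, clear of the blade. However, q6 is at 3.05, close to its limit, so I'll take the half-turned grasp.

```bash
python3 -m inch '[[[6,0,0,0,0,0,-0.12],[6,0,0,0,0,0,-0.12],[6,0,0,0,0,0,-0.12],[6,0,0,0,0,0,-0.12],[6,0,0,0,0,0,-0.12],[6,0,0,0,0,0,-0.12],[6,0,0,0,0,0,-0.12],[6,0,0,0,0,0,-0.12],[6,0,0,0,0,0,-0.12],[6,0,0,0,0,0,-0.12],[6,0,0,0,0,0,-0.12],[6,0,0,0,0,0,-0.12]]]' >/dev/null
python3 -m inch '[[[6,0,0,0,0,0,-0.12],[6,0,0,0,0,0,-0.12],[6,0,0,0,0,0,-0.12],[6,0,0,0,0,0,-0.12],[6,0,0,0,0,0,-0.12],[6,0,0,0,0,0,-0.12],[6,0,0,0,0,0,-0.12],[6,0,0,0,0,0,-0.12],[6,0,0,0,0,0,-0.12],[6,0,0,0,0,0,-0.12],[6,0,0,0,0,0,-0.12],[6,0,0,0,0,0,-0.12]]]' >/dev/null
python3 -m inch '[[[6,0,0,0,0,0,-0.12],[6,0,0,0,0,0,-0.12],[6,0,0,0,0,0,-0.023],[6,0,0,0,0,0,0]]]'
python3 -c "
from h import *
go([.5876-.002,-.2992,.005],-.377+np.pi/2)"
```

```text
time_s: 4.77
position: [0.5857, -0.2993, 0.1284]
tool_rot: [2.6, 1.76, 0.001]
force: [-0.1, 0.4, -0.0]
gripper_width: 0.698
t 4.77 pos [ 0.5857 -0.2993  0.1284] shift cm [ 1.000e-02 -4.000e-02  1.234e+01] turn [ 0.0016  0.0001 -0.0036] F [-0.07  0.44 -0.03] M [-0.02  0.    0.02] w 0.698 q6 -0.09
```

```bash
python3 -m inch '[[[6,0,0,2,0,0,0],[6,0,0,2,0,0,0],[6,0,0,2,0,0,0],[6,0,0,2,0,0,0],[6,0,0,2,0,0,0],[6,0,0,1.5,0,0,0],[6,0,0,0.7,0,0,0],[6,0,0,0,0,0,0],[6,0,0,0,0,0,0]]]'
python3 -m inch '[[[1,0,0,0,0,0,0],[1,0,0,0,0,0,0],[1,0,0,0,0,0,0],[1,0,0,0,0,0,0],[1,0,0,0,0,0,0],[1,0,0,0,0,0,0],[1,0,0,0,0,0,0],[1,0,0,0,0,0,0]]]' 80
python3 -c "
from h import *
go([.5876-.002,-.2992,.005],-.377+np.pi/2)"
```

```text
time_s: 5.52
position: [0.5855, -0.2992, 0.0058]
tool_rot: [2.601, 1.761, 0.0]
force: [-0.5, 0.3, -0.9]
gripper_width: 0.705
time_s: 6.18
position: [0.5859, -0.2994, 0.0066]
tool_rot: [2.599, 1.761, 0.001]
force: [-0.6, 1.0, 6.8]
gripper_width: 0.171
t 6.18 pos [ 0.5859 -0.2994  0.0066] shift cm [ 0.01 -0.04  0.16] turn [ 0.002   0.0002 -0.0029] F [-0.6   1.04  6.77] M [0.05 0.21 0.03] w 0.171 q6 -0.09
```

```bash
python3 -m inch '[[[1,0,0,-1,0,0,0],[1,0,0,-2,0,0,0],[1,0,0,-2,0,0,0],[1,0,0,-2,0,0,0],[1,0,0,-2,0,0,0],[1,0,0,-1,0,0,0],[1,0,0,0,0,0,0],[1,0,0,0,0,0,0],[1,0,0,0,0,0,0]]]'
python3 - <<'E'
from h import *
# heel 45 mm before corner; grip 2 mm behind stock middle
c=np.array([.6387,.0902]);u=np.array([np.cos(.145),np.sin(.145)])
p=c-u*(.07+.045+.002)
go([*p,.10],.145+np.pi/2)
a=save("top","t2");b=save("side","s2")
cv2.imwrite("pics/z2.png",np.hstack([cv2.resize(a[150:310,370:530],(400,400),interpolation=2),cv2.resize(b[60:210,300:450],(400,400),interpolation=2)])[:,:,::-1])
E
```

```text
time_s: 6.93
position: [0.5846, -0.2987, 0.1038]
tool_rot: [-2.599, -1.761, 0.002]
force: [0.2, 0.1, -2.5]
gripper_width: 0.171
t 6.93 pos [ 0.5846 -0.2987  0.1038] shift cm [ 32.27 -19.52   0.43] turn [-0.0021 -0.0008 -0.5248] F [ 0.22  0.07 -2.48] M [0.04 0.06 0.03] w 0.171 q6 -0.09
```

View pics/z2.png

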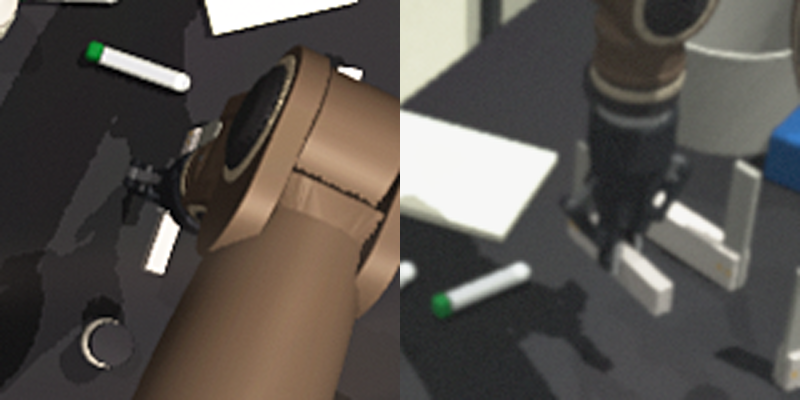

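The square is lifted level, with about 2.5 N on the wrist. Next I'll carry it over the base.

```bash
python3 -m inch '[[[1,1.5,-0.9,0,0,0,0],[1,3,-1.8,0,0,0,0],[1,3,-1.8,0,0,0,0],[1,3,-1.8,0,0,0,0],[1,3,-1.8,0,0,0,0],[1,3,-1.8,0,0,0,0],[1,3,-1.8,0,0,0,0],[1,3,-1.8,0,0,0,0],[1,3,-1.8,0,0,0,0],[1,3,-1.8,0,0,0,0],[1,2.5,-1.5,0,0,0,0],[1,1.3,-0.7,0,0,0,0]]]' >/dev/null
python3 -m inch '[[[1,0,0,0,0,0,-0.075],[1,0,0,0,0,0,-0.075],[1,0,0,0,0,0,-0.075],[1,0,0,0,0,0,-0.075],[1,0,0,0,0,0,-0.075],[1,0,0,0,0,0,-0.075],[1,0,0,0,0,0,-0.075],[1,0,0,0,0,0,0],[1,0,0,0,0,0,0]]]'
python3 - <<'E'
from h import *
c=np.array([.6387,.0902]);u=np.array([np.cos(.145),np.sin(.145)])
p=c-u*(.07+.045+.002)
go([*p,.019],.145+np.pi/2)
a=save("top","t3");b=save("side","s3")
cv2.imwrite("pics/z3.png",np.hstack([cv2.resize(a[175:315,225:365],(400,400),interpolation=2),cv2.resize(b[150:350,200:400],(400,400),interpolation=2)])[:,:,::-1])
E
```

```text
time_s: 8.78
position: [0.5253, 0.0724, 0.1045]
tool_rot: [-2.056, -2.374, 0.002]
force: [-0.5, -0.1, -2.0]
gripper_width: 0.166
t 8.78 pos [0.5253 0.0724 0.1045] shift cm [ 0.12 -0.21  8.55] turn [-0.0014 -0.     -0.0018] F [-0.52 -0.13 -1.99] M [-0.05  0.07 -0.02] w 0.166 q6 -0.01
```

View pics/z3.png

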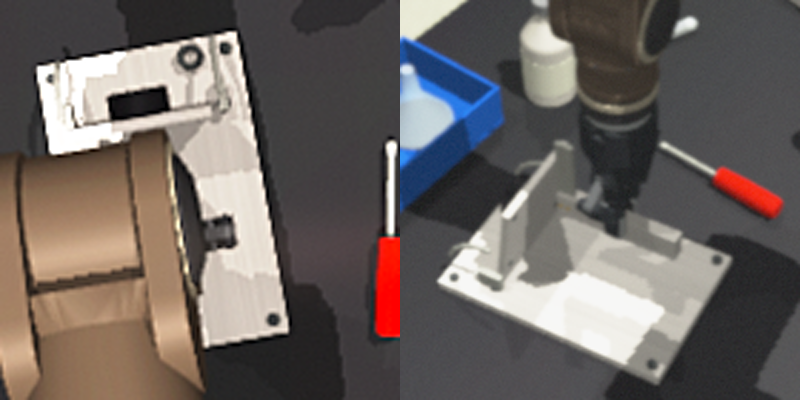

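```bash
python3 -m inch '[[[1,0,0,1,0,0,0],[1,0,0,2,0,0,0],[1,0,0,2,0,0,0],[1,0,0,1.5,0,0,0],[1,0,0,1,0,0,0],[1,0,0,0.6,0,0,0],[1,0,0,0.1,0,0,0],[1,0,0,0,0,0,0],[1,0,0,0,0,0,0]]]'
python3 -m inch '[[[1,0,0,0.1,0,0,0],[1,0,0,0.1,0,0,0],[1,0,0,0.1,0,0,0],[1,0,0,0,0,0,0],[1,0,0,0,0,0,0]]]'
python3 -m inch '[[[1,0,0,0.1,0,0,0],[1,0,0,0.1,0,0,0],[1,0,0,0,0,0,0],[1,0,0,0,0,0,0]]]'
python3 -c "
from h import *
c=np.array([.6387,.0902]);u=np.array([np.cos(.145),np.sin(.145)])
go([*(c-u*.072),.0186],.145+np.pi/2)"
```

```text
time_s: 9.63
position: [0.5265, 0.0725, 0.0241]
tool_rot: [2.054, 2.376, 0.002]
force: [0.8, -0.2, -1.5]
gripper_width: 0.168
time_s: 10.05
position: [0.5258, 0.0724, 0.0204]
tool_rot: [2.054, 2.377, 0.0]
force: [-0.6, 0.1, -2.5]
gripper_width: 0.17
time_s: 10.38
position: [0.5259, 0.0725, 0.0186]
tool_rot: [2.054, 2.377, 0.0]
force: [-0.6, -0.5, 1.1]
gripper_width: 0.171
t 10.38 pos [0.5259 0.0725 0.0186] shift cm [ 0.12  4.22 -0.  ] turn [ 0.0004 -0.      0.0002] F [-0.63 -0.53  1.13] M [-0.05  0.24  0.  ] w 0.171 q6 -0.01
```

```bash
python3 -m inch '[[[1,0,0.2,0.05,0,0,0],[1,0,0.3,0.05,0,0,0],[1,0,0.3,0,0,0,0],[1,0,0.3,0,0,0,0],[1,0,0.3,0,0,0,0],[1,0,0.3,0,0,0,0],[1,0,0.3,0,0,0,0],[1,0,0,0,0,0,0],[1,0,0,0,0,0,0]]]'
python3 -m inch '[[[1,0,0.2,0,0,0,0],[1,0,0.2,0,0,0,0],[1,0,0.2,0,0,0,0],[1,0,0.2,0,0,0,0],[1,0,0.2,0,0,0,0],[1,0,0,0,0,0,0],[1,0,0,0,0,0,0]]]'
python3 -c "
from h import *
c=np.array([.6387,.0902]);u=np.array([np.cos(.145),np.sin(.145)])
go([*(c-u*.072),.0186],.145+np.pi/2)"
```

```text
time_s: 11.13
position: [0.5449, 0.0752, 0.0185]
tool_rot: [-2.054, -2.376, 0.001]
force: [-7.2, -1.2, 12.4]
gripper_width: 0.168
time_s: 11.72
position: [0.5537, 0.0765, 0.0185]
tool_rot: [-2.053, -2.375, 0.003]
force: [-12.1, -1.3, 15.1]
gripper_width: 0.169
t 11.72 pos [0.5537 0.0765 0.0185] shift cm [ 0.13  1.41 -0.01] turn [-0.0025 -0.      0.0001] F [-12.06  -1.25  15.09] M [-0.26  2.04 -0.02] w 0.169 q6 -0.01
```

```bash
python3 -m inch '[[[1,0,0.2,0,0,0,0],[1,0,0.2,0,0,0,0],[1,0,0.2,0,0,0,0],[1,0,0.2,0,0,0,0],[1,0,0,0,0,0,0],[1,0,0,0,0,0,0]]]'
python3 - <<'E'
from h import *
c=np.array([.6387,.0902]);u=np.array([np.cos(.145),np.sin(.145)])
go([*(c-u*.072),.0186],.145+np.pi/2)
a=save("top","t4");b=save("side","s4")
cv2.imwrite("pics/z4.png",np.hstack([cv2.resize(a[175:295,235:355],(400,400),interpolation=2),cv2.resize(b[200:320,210:330],(400,400),interpolation=2)])[:,:,::-1])
E
```

```text
time_s: 12.22
position: [0.5614, 0.0777, 0.0185]
tool_rot: [-2.053, -2.375, 0.003]
force: [-11.6, -2.4, 15.6]
gripper_width: 0.171
t 12.22 pos [0.5614 0.0777 0.0185] shift cm [ 0.12  0.63 -0.01] turn [-0.0029 -0.      0.0002] F [-11.64  -2.42  15.56] M [-0.25  2.2   0.03] w 0.171 q6 -0.01
```

View pics/z4.png

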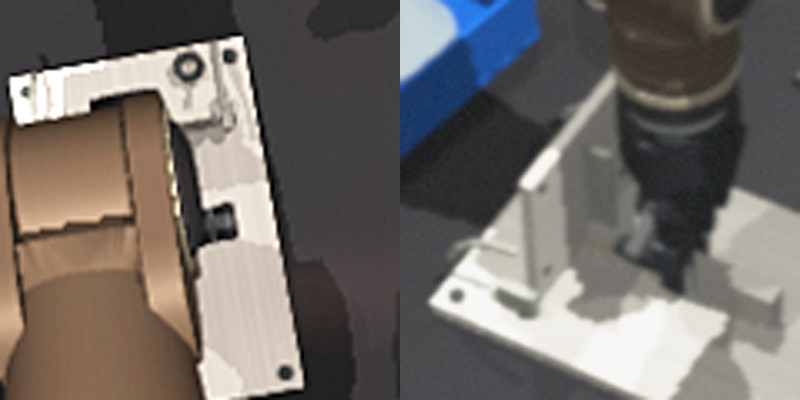

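```bash
python3 -m inch '[[[1,0,0.2,0,0,0,0],[1,0,0.1,0,0,0,0],[1,0,0,0,0,0,0],[1,0,0,0,0,0,0]]]'
python3 -m inch '[[[1,0,0.1,0,0,0,0],[1,0,0,0,0,0,0],[1,0,0,0,0,0,0]]]'
python3 -m inch '[[[1,0,0.1,0,0,0,0],[1,0,0,0,0,0,0],[1,0,0,0,0,0,0]]]'
python3 -m inch '[[[1,0,0.1,0,0,0,0],[1,0,0,0,0,0,0],[1,0,0,0,0,0,0]]]'
python3 -c "
from h import *
c=np.array([.6387,.0902]);u=np.array([np.cos(.145),np.sin(.145)])
go([*(c-u*.072),.0186],.145+np.pi/2)"
```

```text
time_s: 12.65
position: [0.5641, 0.0781, 0.0185]
tool_rot: [-2.053, -2.375, 0.004]
force: [-13.0, -1.7, 15.5]
gripper_width: 0.17
time_s: 12.9
position: [0.5649, 0.0782, 0.0185]
tool_rot: [-2.053, -2.375, 0.004]
force: [-14.2, -1.8, 16.8]
gripper_width: 0.167
time_s: 13.15
position: [0.5658, 0.0783, 0.0185]
tool_rot: [-2.053, -2.375, 0.004]
force: [-13.4, -2.5, 16.8]
gripper_width: 0.168
time_s: 13.4
position: [0.5659, 0.0783, 0.0185]
tool_rot: [-2.052, -2.374, 0.006]
force: [-17.0, -1.7, 18.5]
gripper_width: 0.17
t 13.4 pos [0.5659 0.0783 0.0185] shift cm [ 0.13  0.18 -0.01] turn [-0.0053 -0.      0.0001] F [-17.04  -1.73  18.51] M [-0.47  3.06  0.06] w 0.17 q6 -0.01
```

```bash
python3 -m inch '[[[1,0,0.1,0,0,0,0],[1,0,0,0,0,0,0],[1,0,0,0,0,0,0],[1,0,0,0,0,0,0]]]'
python3 - <<'E'
from h import *
c=np.array([.6387,.0902]);u=np.array([np.cos(.145),np.sin(.145)])
go([*(c-u*.072),.0186],.145+np.pi/2)
b=save("side","s5");z=b[205:310,225:330].copy()
cv2.imwrite("pics/z5.png",cv2.resize(z,(590,590),interpolation=2)[:,:,::-1])
# predicted px in the crop of plate near-side front edge, upright and +-1.5deg
n=np.array([-u[1],u[0]])
for a in(-.05,0,.05):
    for s in(1,-1):
        f=c+n*.06*s
        for h in(0,.12): print(a,s,h,((proj("side",np.r_[f-u*h*np.sin(a),.012+h*np.cos(a)])-[205,225])*590/105).round(0))
E
```

```text
time_s: 13.73
position: [0.5659, 0.0783, 0.0185]
tool_rot: [-2.051, -2.373, 0.008]
force: [-20.7, -3.5, 22.7]
gripper_width: 0.165
t 13.73 pos [0.5659 0.0783 0.0185] shift cm [ 0.12  0.18 -0.01] turn [-0.0069 -0.0001  0.0002] F [-20.66  -3.55  22.75] M [-0.5   3.67 -0.04] w 0.165 q6 -0.01
-0.05 1 0 [479. 145.]
-0.05 1 0.12 [270. 103.]
-0.05 -1 0 [272. 303.]
-0.05 -1 0.12 [ 62. 274.]
0 1 0 [479. 145.]
0 1 0.12 [276. 117.]
0 -1 0 [272. 303.]
0 -1 0.12 [ 67. 287.]
0.05 1 0 [479. 145.]
0.05 1 0.12 [282. 131.]
0.05 -1 0 [272. 303.]
0.05 -1 0.12 [ 73. 301.]
```

View pics/z5.png

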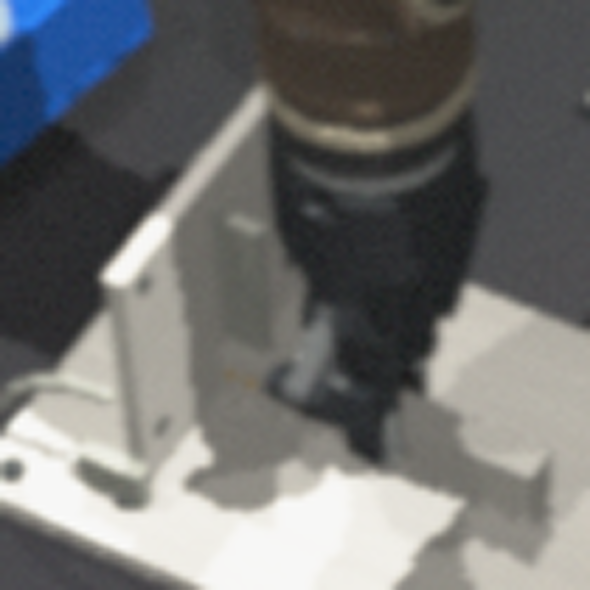

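Motion stopped at a hard stop: the last two 1 mm steps moved the tool about 0.1 mm or less, while the push rose from 13 to 21 N. The crop shows the near plate edge going from (row 288, col 118) to about (480, 147). That 28 px lean matches the prediction for upright. I'll let it settle, then hand in.

```bash
python3 -m inch '[[[1,0,0,0,0,0,0],[1,0,0,0,0,0,0],[1,0,0,0,0,0,0],[1,0,0,0,0,0,0],[1,0,0,0,0,0,0],[1,0,0,0,0,0,0]]]'
python3 -c "
from h import *
finish_job();s=read_state();print(s['time_s'],s['position'],s['force'],s['gripper_width'])"
```

```text
time_s: 14.28
position: [0.5659, 0.0783, 0.0185]
tool_rot: [-2.052, -2.373, 0.008]
force: [-20.8, -3.8, 22.1]
gripper_width: 0.17
the job is handed in; nothing more can be done
the job is handed in; nothing more can be done
```

I picked out the smallest square by its measured stock length (138 mm, against 187 and 195 mm for the others) and gripped it across the stock at 80 N. I lifted it, set it flat on the base square on to the plate, and pushed it in until it stopped hard. I handed the job in at about 14.3 s, still gripping and pressing.

**Last checks:**
- **Forces:** The arm was at rest, with about 21 N pressing in towards the plate and 22 N down. The last two 1 mm steps moved the tool 0.1 mm or less while the push rose from 13 to 21 N.
- **Plate:** In the side picture its near edge matched the projection for upright, to within roughly 1 degree by eye.
- **Tool:** It was tilted about 0.4 degrees.
- **Bystanders:** The arm stayed clear of them on the way, but I did not re-measure their positions.

**Disagreement:** The stop came about 1.8 mm short of my camera estimate of the corner. That is within the roughly 2 mm calibration, but a small slip in the grip is not ruled out.

The hand-in gave no verdict, and I had no direct readings of the plate angle or of the contact forces on the plate and the base.

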